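Earth-bond check of a microscope chassis panel

TASK

Take the spring-tipped bond tester out of its stand and, holding it upright, run its tip with a light steady push along the whole bare steel strip on the grey chassis panel, without lifting off on the way, from the end by the rubber foot to the end by the sloping earthing boss. Then press the tip on the middle of the round pad of the boss, the tester square to the sloping face and its plunger pushed in about half way (never push it right home). Finish there, still holding the tester pressed on the pad, and leave the other things where they are.

Things in the scene. Friction and masses are not known exactly. Their poses are not given: they have to be found in the camera images.
- tester: bond tester, 160 g, upright in the stand, its shoulder on the stand's top. Black square handle 26 x 26 mm (56 to 121 mm above the origin), all of it above the stand; below it a round steel barrel, diameter 16 mm (16 to 56 mm), then the plunger. Origin: on the axis, at the plunger's tip when not pressed; z points along the axis to the handle; x, y square to the handle's faces
- plunger (a joint): how far the tester's spring plunger is pushed in, m: 0 is fully out (as it hangs), 0.014 is right home. Spring 0.3 N/mm with 0.9 N preload: 3 N at half way (7 mm)
- tip (a point): the lowest point of the plunger's ball tip (ball diameter 10 mm); it goes in with the plunger
- stand: grey plastic block 70 x 70 mm, 70 mm high, fixed, with an upright hole of 20 mm diameter right through its middle, which holds the tester's barrel with 2 mm play all round. Origin: centre of its underside
- panel: grey painted chassis panel lying flat and fixed on the table, 200 mm (its x) by 340 mm (its y), 20 mm thick. Origin: centre of its underside
- strip: bare flat steel contact strip along the middle of the panel, 18 mm wide (its x), 180 mm long (its y), standing 2 mm above the panel. Origin: centre of its top face, level, 22 mm above the table; its ends are at y = -90 and +90 mm
- boss: aluminium earthing boss, 50 x 50 mm, about 50 mm high, fixed on the panel beyond one end of the strip (either end), 130 mm along from the strip's centre and up to 15 mm beside its centreline. Its top slopes 20 degrees (0.35 rad) down towards its -x side (the robot's side). Origin: centre of its underside, on the panel's top, z up
- pad: round steel contact pad on the boss's sloping face, diameter 26 mm, with a small dark dot in its middle. Origin: centre of its exposed face; z points out of the face, square to it, leaning 0.35 rad from vertical towards the robot's side
- foot: black rubber foot, round, diameter 44 mm below and 32 mm above, 28 mm high, fixed on the panel beyond the strip's other end. Origin: centre of its underside
- hex_key: bystander: L-shaped hex key, 120 mm long, 8 mm thick, lying on the panel beside the strip, on the far side from the robot
- washer: bystander: steel washer 32 mm across lying on the panel, on the robot's side of the strip
- spanner: bystander: spanner 160 mm long lying beyond the stand
- jar: bystander: screw-top jar, diameter 60 mm, 75 mm high, at the right
- cup: bystander: white mug, 85 mm high, at the left
- brick: bystander: grey paving brick 100 x 200 x 55 mm, at the left, beyond the stand
- level_foot: bystander: steel levelling foot, base 48 mm across, 50 mm high, standing near the robot at the right

How it is judged:
By the outcome, as a careful person would: the job done as asked, in the order asked, and still so for the second after the job is handed in, while the arm keeps its last pose, push and grip.
It also fails if it takes over 50 s, if anything falls off the work surface, if the arm or the gripper's body presses on something with over 40 N, if the wrist force passes 120 N, or if a joint passes its speed limit or range.

ROBOT

A 6-joint arm with a two-finger parallel gripper is mounted at the origin on the work surface. World frame = base frame: x ahead of the robot, y to its left, z up, the work surface at z = 0. Lengths are in m, angles in rad, forces in N, time in s.
With the tool pointing down it reaches from about 0.325 to 0.775 m from the base axis. Payload 5.5 kg.
Tool frame: the origin (TCP) lies between the finger pads; the fingertips stand 8 mm ahead of it and the grasp point (between the pads) lies 11 mm behind it (tcp_to_tips is the distance from the TCP to the fingertips, in m); z points along the fingers, y is the direction in which the jaws open and shut (so a half turn about z gives the same grasp; the last joint's range is limited). The gripper opens to 88 mm and grips with 3 to 60 N. Pads are 20 mm wide; open, the fingers measure 115 mm over their backs; the gripper's body (75 mm by 178 mm) begins 61 mm behind the grasp point.
Start: joints at [1.217, 0.091, 1.231, -0, 1.82, -0.057], TCP at [0.175, 0.574, 0.231] pointing down, gripper open.
Joint ranges: [-2.87, 2.87], [-0.86, 2.18], [0.17, 2.46], [-1.51, 4.65], [0.06, 2.69], [-2.65, 2.65]. Speed limits (rad/s): [2.57, 2.57, 3.01, 3.14, 3.14, 3.14].

INTERFACE

Orientations are given as a unit quaternion [w, x, y, z].
In Python, from bench import * gives the robot as it stands. Calls block until the motion is done:
- move_to(position, orientation): joint-space move of the TCP to a pose.
- move_l(position, speed=0.15, orientation=None): straight line of the TCP; orientation=None keeps the orientation; speed is the mean speed in m/s.
- movej(angles): joint-space move.
- gripper_open() and close(): open the fingers fully, or close them until they stop; the grip force is fixed at half the most.
- hold(seconds).
- inverse_kinematics(position, orientation): joint angles nearest the present ones, or None.
- state(): the state.
- get_image(name): name is "scene" or "top"; returns a dict with "frame" (480x640x3 uint8, blue, green, red), "depth" (480x640 float32, m along the optical axis (not along the pixel's ray), 0 where there is no reading), "camera_matrix" (3x3 intrinsics, pixels), "view" (4x4, takes a point from world to camera coordinates). Camera axes: x right, y up, looking along -z (the intrinsics and any distortion apply to the point x, -y, -z); pixel columns grow to the right and rows downward; lengths in m; the calibration is good to about 2 mm. A picture is of the moment at which its call begins.
A pose or a line that the arm cannot do raises IKError and nothing moves.
- job_done(): hands the job in, once; it reports no verdict.
The state is a dict: "time": time; "joint_pos": joint angles; "dq": joint speeds; "joint_torque": joint torques, N m; "ee_pos": TCP position; "ee_rot": TCP orientation; "ft_force": force on the tool from outside, world axes, zero at the start; "moment": the same for the moment, N m; "finger_gap": finger opening in m.
Only numpy, scipy, OpenCV 4.12 (cv2) and the standard library are available. Lean on these libraries where they do the work, as an engineer would, in place of code of your own. Each camera call takes 0.05 s, during which the arm holds its last target.

## Working session

There is one attempt and no reset: what is moved stays moved. The work goes in short steps, each a Python script; the robot and the scene stay as the last script left them, time stands still between calls to the robot, and variables do not carry over. Pictures are saved under pics/ and viewed, and the job is handed in when it is done.

```bash
mkdir -p pics; ls
python3 - <<'E'
from bench import *
import cv2,numpy as np
for n in("scene","top"):
    d=get_image(n); cv2.imwrite(f"pics/{n}0.png",d["frame"]); np.savez(f"{n}0.npz",**d); print(n,d["camera_matrix"],d["view"],d.keys())
print(state())
E
```

```text
pics
scene [[592.58136364   0.         321.88370768]
 [  0.         592.58136364 239.69850702]
 [  0.           0.           1.        ]] [[ 0.30519126  0.9522138   0.01213151 -0.19332106]
 [-0.80949512  0.252697    0.52996403  0.36935893]
 [ 0.50157347 -0.17156079  0.84793334 -1.68197533]
 [ 0.          0.          0.          1.        ]] dict_keys(['frame', 'depth', 'camera_matrix', 'view'])
top [[483.72081885   0.         327.54570468]
 [  0.         483.72081885 237.78146326]
 [  0.           0.           1.        ]] [[ 1.52433428e-02 -9.99882570e-01  1.57676361e-03  5.60009972e-03]
 [ 9.97831732e-01  1.53130188e-02  6.40105197e-02 -5.03395027e-01]
 [-6.40271479e-02  5.97610475e-04  9.97947978e-01 -1.13693212e+00]
 [ 0.00000000e+00  0.00000000e+00  0.00000000e+00  1.00000000e+00]] dict_keys(['frame', 'depth', 'camera_matrix', 'view'])
{'time': 0.1, 'joint_pos': array([ 1.21732373e+00,  9.17860294e-02,  1.23173921e+00,  1.56465363e-05,
        1.81979846e+00, -5.67167423e-02]), 'dq': array([-0.00014618, -0.00134793, -0.00248523,  0.00051299, -0.0023092 ,
       -0.00051404]), 'joint_torque': array([ 1.86227335e-03, -4.47854984e+01, -4.07572138e+01,  7.00297253e-02,
        2.84066016e-02, -1.26325867e-04]), 'ee_pos': array([0.17537311, 0.5735421 , 0.22963329]), 'ee_rot': array([-1.83697107e-04,  1.47832124e-01,  9.89012090e-01, -8.45839159e-04]), 'ft_force': array([0.59300271, 0.53794076, 0.83336179]), 'moment': array([-0.01304894, -0.07004624,  0.05483385]), 'finger_gap': 0.08782006221745592}
```

View pics/scene0.png

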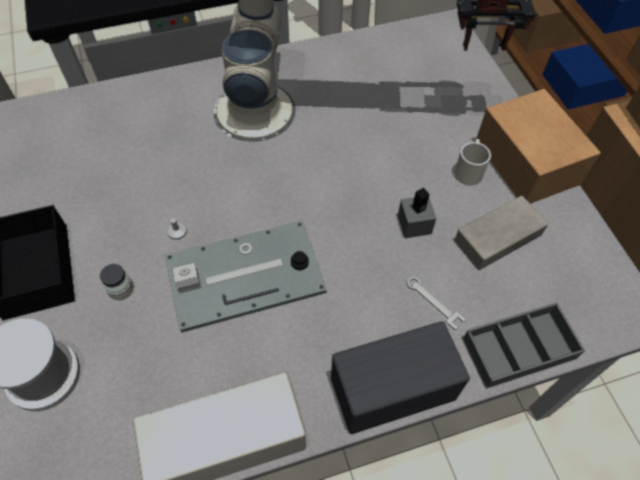

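View pics/top0.png

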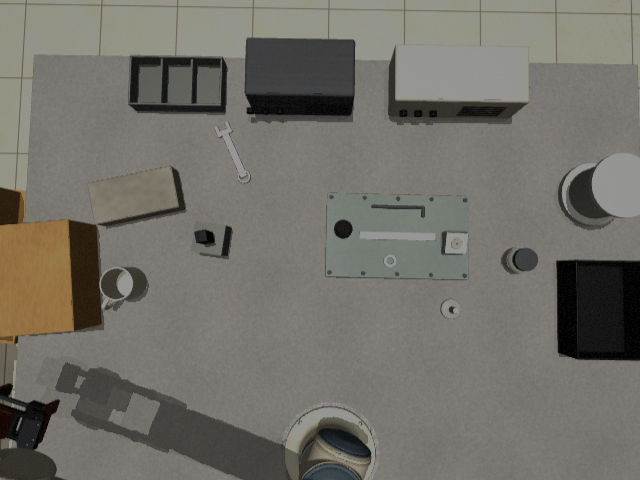

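The scene view has the tester in its stand at (420,205), the foot at (300,260) and the boss at (185,275). In the top view these are at (205,237), (343,229) and (456,243). Next I'll zoom in and measure.

```bash
cat > h.py <<'E'
import numpy as np,cv2
def load(n): return dict(np.load(n))
def unproj(d,u,v,z=None,depth=None):
    K=d["camera_matrix"];V=d["view"];R=V[:3,:3];t=V[:3,3]
    r=np.array([(u-K[0,2])/K[0,0],-(v-K[1,2])/K[1,1],-1.])
    c=-R.T@t; w=R.T@r
    s=(z-c[2])/w[2] if depth is None else depth
    return c+s*w
def proj(d,p):
    K=d["camera_matrix"];V=d["view"];q=V[:3,:3]@p+V[:3,3]
    return np.array([K[0,0]*q[0]/-q[2]+K[0,2],-K[1,1]*q[1]/-q[2]+K[1,2]])
def cloud(d):
    K=d["camera_matrix"];V=d["view"];D=d["depth"]
    v,u=np.mgrid[0:480,0:640]
    P=np.stack([(u-K[0,2])/K[0,0]*D,-(v-K[1,2])/K[1,1]*D,-D],-1)
    W=(P-V[:3,3])@V[:3,:3]; W[D==0]=np.nan
    return W
E
python3 - <<'E'
from h import *
t=load("top0.npz");s=load("scene0.npz")
def crop(d,x0,y0,x1,y1,f): return cv2.resize(d["frame"][y0:y1,x0:x1],None,fx=f,fy=f,interpolation=cv2.INTER_CUBIC)
cv2.imwrite("pics/c1.png",crop(t,320,185,480,285,5))
cv2.imwrite("pics/c2.png",crop(t,180,210,250,270,8))
cv2.imwrite("pics/c3.png",crop(s,160,220,330,330,4.5))
cv2.imwrite("pics/c4.png",crop(s,385,175,455,245,8))
for n,d in(("top",t),("scene",s)):
    W=cloud(d)
    for name,lo,hi,box in (("table",-.02,.01,None),("paneltop",.012,.0208,(.38,.62,-.35,.05)),("standtop",.06,.08,(.4,.6,.2,.35)),("handletop",.125,.16,(.4,.6,.2,.35)),("padarea",.05,.1,(.35,.65,-.4,-.2)),("foottop",.04,.055,(.35,.65,-.1,.05))):
        m=(W[...,2]>lo)&(W[...,2]<hi)
        if box: m&=(W[...,0]>box[0])&(W[...,0]<box[1])&(W[...,1]>box[2])&(W[...,1]<box[3])
        P=W[m]; 
        print(n,name,len(P), P.mean(0).round(4) if len(P) else '',np.percentile(P,[1,99],axis=0).round(4).tolist() if len(P) else '')
E
```

```text
top table 199291 [ 0.3995  0.0011 -0.0007] [[-0.0536, -0.7198, -0.0061], [0.9289, 0.7287, 0.0071]]
top paneltop 8200 [ 0.5096 -0.1478  0.0183] [[0.4128, -0.3187, 0.0138], [0.6093, 0.0152, 0.0207]]
top standtop 740 [0.4954 0.2814 0.069 ] [[0.4611, 0.2483, 0.063], [0.5319, 0.3211, 0.0752]]
top handletop 154 [0.4961 0.2839 0.1334] [[0.4826, 0.2707, 0.1262], [0.5105, 0.2975, 0.138]]
top padarea 478 [ 0.498  -0.2804  0.0598] [[0.4725, -0.3059, 0.0505], [0.5232, -0.2568, 0.0691]]
top foottop 145 [ 0.5256 -0.0222  0.0468] [[0.5105, -0.0361, 0.042], [0.5409, -0.0083, 0.0511]]
scene table 168948 [ 0.388  -0.0261 -0.0009] [[-0.5764, -0.6865, -0.0098], [0.9469, 0.722, 0.0075]]
scene paneltop 7311 [ 0.5192 -0.1534  0.018 ] [[0.4141, -0.3204, 0.0128], [0.6128, 0.0137, 0.0207]]
scene standtop 588 [0.5059 0.2783 0.0685] [[0.4602, 0.2467, 0.0605], [0.5358, 0.3193, 0.0789]]
scene handletop 123 [0.4996 0.2826 0.133 ] [[0.4855, 0.27, 0.1257], [0.5131, 0.2971, 0.139]]
scene padarea 438 [ 0.5049 -0.2825  0.0597] [[0.4741, -0.3073, 0.0504], [0.5253, -0.258, 0.0697]]
scene foottop 144 [ 0.5284 -0.0237  0.0466] [[0.5117, -0.0386, 0.041], [0.5438, -0.0081, 0.0523]]
```

View pics/c1.png

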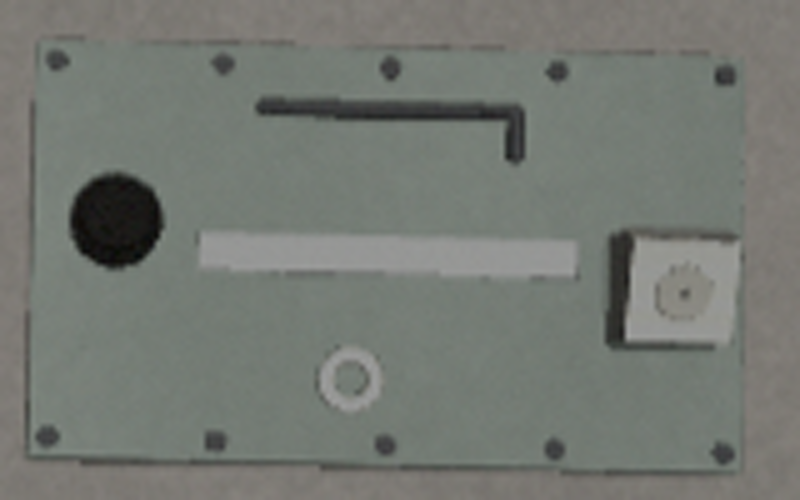

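View pics/c2.png

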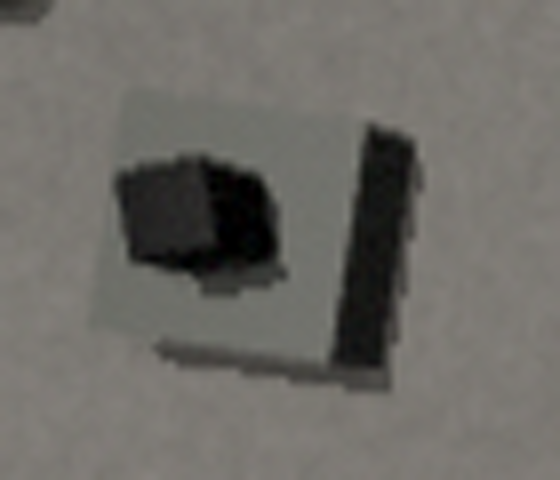

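View pics/c3.png

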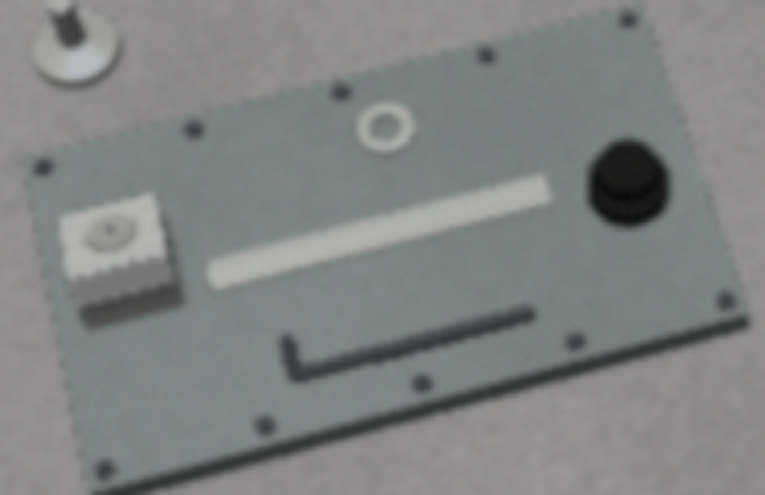

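View pics/c4.png

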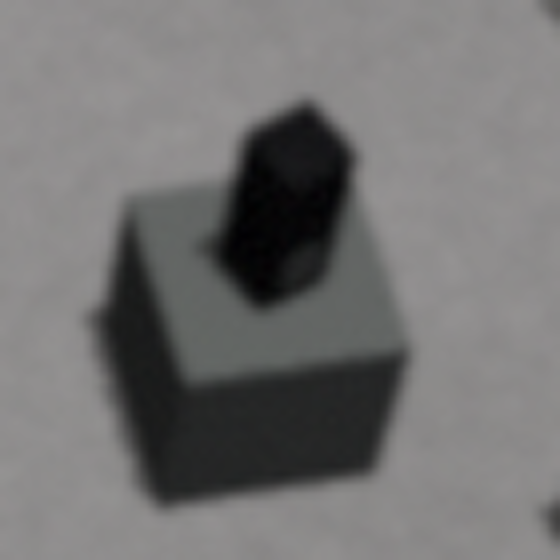

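```bash
cat > m.py <<'E'
from h import *
from scipy.optimize import least_squares
t=load("top0.npz");s=load("scene0.npz")
def up(c,x0,y0,f): return np.array([(c[0]+.5)/f-.5+x0,(c[1]+.5)/f-.5+y0])
# strip by threshold
def strip(d,x0,y0,x1,y1):
    hsv=cv2.cvtColor(d["frame"],cv2.COLOR_BGR2HSV)
    g=d["frame"].astype(int).min(2)
    big=cv2.resize(d["frame"],None,fx=4,fy=4,interpolation=cv2.INTER_CUBIC).astype(int)[...,2]
    m=np.zeros(big.shape,np.uint8); sl=(slice(4*y0,4*y1),slice(4*x0,4*x1))
    th=(np.percentile(big[sl],99)+np.median(big[sl]))/2
    m[sl]=(big[sl]>th)*255
    n,l,st,ce=cv2.connectedComponentsWithStats(m); i=1+np.argmax(st[1:,4])
    ys,xs=np.nonzero(l==i)
    px=np.stack([(xs+.5)/4-.5,(ys+.5)/4-.5],1)
    P=np.array([unproj(d,u,v,z=.022)[:2] for u,v in px])
    r=cv2.minAreaRect((P*1000).astype(np.float32)); c=P.mean(0)
    w,V=np.linalg.eigh(np.cov(P.T)); a=V[:,1]
    if a[1]<0:a=-a
    q=(P-c)@V
    print("strip mean",c.round(4),"rect",r,"axis",a.round(4),"len",np.ptp(q[:,1]).round(4),"sd->len",(np.sqrt(w*12)).round(4))
    return c,a
strip(t,350,225,440,248); strip(s,200,255,288,292)
def tri(a,b):
    f=lambda p:np.r_[proj(t,p)-a,proj(s,p)-b]
    r=least_squares(f,[.5,0,.05]); return r.x, r.fun
T=lambda x,y:up((x,y),320,185,5); S=lambda x,y:up((x,y),160,220,4.5)
if __name__=="__main__":
    a,b=T(685,294),S(111,231)
    print("dot",tri(a,b), unproj(t,*a,z=.07),unproj(s,*b,z=.07))
    t2=lambda x,y:up((x,y),180,210,8); s2=lambda x,y:up((x,y),385,175,8)
    C=[(115,180),(200,155),(218,240),(130,262)]
    H=np.array([unproj(t,*t2(*c),z=.135)[:2] for c in C]); print("handle top",H.round(4),H.mean(0), [np.degrees(np.arctan2(*(H[(i+1)%4]-H[i])[::-1])).round(1) for i in range(4)],[np.linalg.norm(H[(i+1)%4]-H[i]).round(4) for i in range(4)])
    C=[(125,88),(365,122),(335,370),(90,330)]
    H=np.array([unproj(t,*t2(*c),z=.07)[:2] for c in C]); print("stand top",H.round(4),H.mean(0))
    C=[(130,195),(185,382),(408,345)]
    H=np.array([unproj(s,*s2(*c),z=.07)[:2] for c in C]); print("stand top scene",H.round(4),(H[0]+H[2])/2)
    C=[(308,98),(353,150),(245,135)]
    H=np.array([unproj(s,*s2(*c),z=.135)[:2] for c in C]); print("handle scene",H.round(4),(H[1]+H[2])/2,np.linalg.norm(H[0]-H[1]),np.linalg.norm(H[0]-H[2]))
    # panel corners
    C=[(37,38),(743,57),(741,470),(27,458)]
    H=np.array([unproj(t,*T(*c),z=.02)[:2] for c in C]); print("panel top",H.round(4),H.mean(0),[np.linalg.norm(H[(i+1)%4]-H[i]).round(4) for i in range(4)])
    C=[(27,157),(640,5),(748,318),(92,492)]
    H=np.array([unproj(s,*S(*c),z=.02)[:2] for c in C]); print("panel scene",H.round(4),H.mean(0),[np.linalg.norm(H[(i+1)%4]-H[i]).round(4) for i in range(4)])
    # boss face plane
    for d in(t,s):
        W=cloud(d);m=(W[...,2]>.05)&(W[...,2]<.085)&(abs(W[...,0]-.5)<.02)&(abs(W[...,1]+.282)<.02);P=W[m]
        A=np.c_[P[:,:2]-[.5,-.282],np.ones(len(P))];k=np.linalg.lstsq(A,P[:,2],rcond=None)[0];print("plane",k,len(P))
E
python3 m.py
```

```text
strip mean [ 0.511  -0.1519] rect ((510.6206359863281, -151.68711853027344), (178.06893920898438, 17.990066528320312), 89.50593566894531) axis [0.0083 1.    ] len 0.1781 sd->len [0.017 0.178]
strip mean [ 0.5129 -0.1536] rect ((512.8274536132812, -152.38645935058594), (179.5899658203125, 17.40387535095215), 89.5353012084961) axis [0.0086 1.    ] len 0.1796 sd->len [0.0168 0.1777]
dot (array([ 0.492452  , -0.28266566,  0.05706027]), array([-0.33229734, -0.09821897, -0.3408071 , -0.03915883])) [ 0.49150524 -0.27996129  0.07      ] [ 0.50058235 -0.28102653  0.07      ]
handle top [[0.5035 0.2992]
 [0.5105 0.2767]
 [0.4879 0.2712]
 [0.4816 0.2945]] [0.49587533 0.28538865] [np.float64(-72.6), np.float64(-166.3), np.float64(105.0), np.float64(12.2)] [np.float64(0.0236), np.float64(0.0233), np.float64(0.0241), np.float64(0.0224)]
stand top [[0.5344 0.3152]
 [0.5258 0.2466]
 [0.4552 0.2531]
 [0.4654 0.3228]] [0.49520815 0.28444579]
stand top scene [[0.4599 0.2556]
 [0.5281 0.2457]
 [0.5356 0.3141]] [0.49772648 0.2848441 ]
handle scene [[0.4844 0.2925]
 [0.5056 0.2976]
 [0.4914 0.2699]] [0.49846888 0.28377125] 0.02175703001242373 0.02366268872448958
panel top [[ 0.6121  0.0163]
 [ 0.6082 -0.3213]
 [ 0.4114 -0.3197]
 [ 0.4119  0.0179]] [ 0.51092145 -0.1516992 ] [np.float64(0.3376), np.float64(0.1968), np.float64(0.3376), np.float64(0.2002)]
panel scene [[ 0.4133 -0.3183]
 [ 0.4171  0.0173]
 [ 0.6171  0.0145]
 [ 0.6117 -0.3208]] [ 0.51478354 -0.15184213] [np.float64(0.3356), np.float64(0.2001), np.float64(0.3354), np.float64(0.1984)]
plane [0.29335893 0.01156623 0.06171272] 296
plane [0.23670736 0.0010855  0.0607162 ] 244
```

```bash
cat >> h.py <<'E'
from scipy.spatial.transform import Rotation as Ro
def quat(phi,tilt=0.):
    # tool z down, leaning; jaw y at yaw phi(deg). tilt(rad): handle leans toward -x (world), about world y
    p=np.radians(phi); z=np.array([0,0,-1.]);y=np.array([np.cos(p),np.sin(p),0]);x=np.cross(y,z)
    R=Ro.from_euler('y',-tilt).as_matrix()@np.stack([x,y,z],1)
    q=Ro.from_matrix(R).as_quat(); return [float(v) for v in q[[3,0,1,2]]]
E
python3 - <<'E'
from bench import *
from h import *
q=quat(105)
print(inverse_kinematics([.497,.2846,.25],q),inverse_kinematics([.497,.2846,.093],q))
for p in([.512,-.06,.1],[.512,-.24,.1]): print(inverse_kinematics(p,quat(90)))
print(inverse_kinematics([.47,-.28,.14],quat(90,.35)))
move_to([.497,.2846,.25],q)
st=state();print(st["time"],st["ee_pos"],st["ee_rot"],st["ft_force"])
move_l([.497,.2846,.15],speed=.15)
for n in("scene","top"):
    d=get_image(n); cv2.imwrite(f"pics/{n}1.png",cv2.resize(d["frame"][150:310,140:300] if n=="top" else d["frame"][90:250,340:500],None,fx=3.7,fy=3.7,interpolation=cv2.INTER_CUBIC))
st=state();print(st["time"],st["ee_pos"],st["ft_force"])
E
```

```text
[ 4.60654773e-01  2.20768815e-02  1.26798043e+00 -4.44089210e-16
  1.85153534e+00 -1.37194094e+00] [ 4.60654773e-01  3.46855745e-02  1.53312475e+00 -4.44089210e-16
  1.57378233e+00 -1.37194094e+00]
[-1.82658265e-01 -1.23665503e-01  1.67428185e+00 -4.44089210e-16
  1.59097631e+00 -1.75345459e+00]
[-4.98500983e-01  1.21640030e-02  1.54348323e+00 -4.44089210e-16
  1.58594542e+00 -2.06929731e+00]
[-0.74618377 -0.31464919  1.80349734  0.23863962  1.39585948 -2.32821687]
1.6917 [0.49663608 0.28526402 0.24993544] [-9.08791184e-05 -1.30825066e-01  9.91405453e-01  1.50051419e-04] [-1.02323621 -0.10477714  0.39548773]
2.6083 [0.49761196 0.2850058  0.15183127] [ 0.72586657 -0.67655147  0.46913974]
```

View pics/scene1.png

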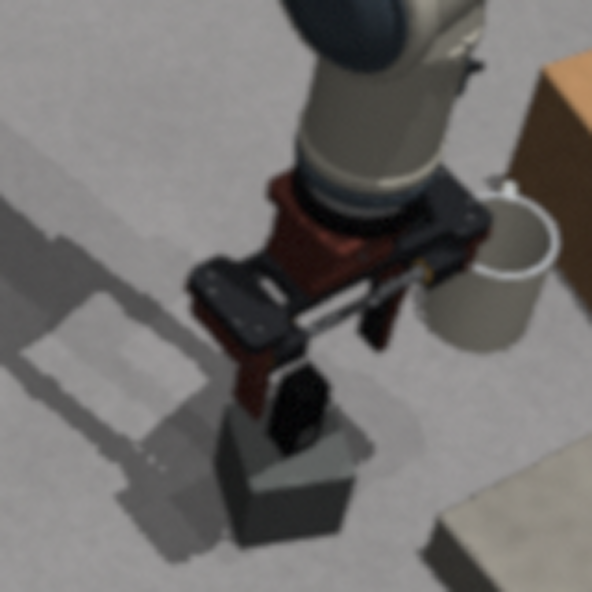

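View pics/top1.png

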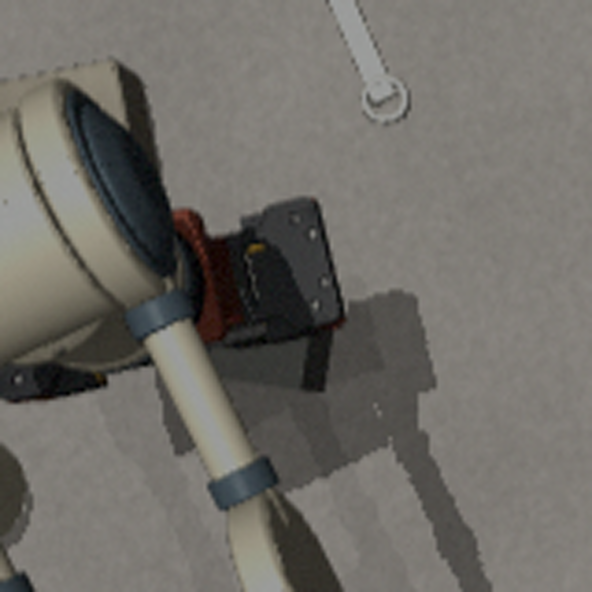

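In the scene view, the fingers at (255,385) and (375,330) straddle the handle at (300,405). I'll go down, grip and lift.

Run:
```python
from bench import *
from h import *
def rep(l):
    st=state();print(l,round(st["time"],2),st["ee_pos"].round(4),st["ft_force"].round(2),round(st["finger_gap"],4));return st
move_l([.497,.2846,.093],speed=.08); rep("down")
close(); rep("closed")
move_l([.497,.2846,.125],speed=.06); rep("up30")
for n in("scene",):
    d=get_image(n); cv2.imwrite(f"pics/{n}2.png",cv2.resize(d["frame"][90:250,340:500],None,fx=3.7,fy=3.7,interpolation=cv2.INTER_CUBIC))
move_l([.497,.2846,.22],speed=.12); rep("up")
```

```text
down 3.47 [0.4973 0.2847 0.0935] [ 0.38 -0.11  0.52] 0.0878
closed 4.43 [0.497  0.2846 0.093 ] [-0.65  0.66  0.2 ] 0.0263
up30 5.12 [0.497  0.2846 0.125 ] [ 0.    0.44 -1.35] 0.0262
up 6.11 [0.4967 0.2845 0.2188] [-0.54  0.66 -1.93] 0.0262
```

View pics/scene2.png

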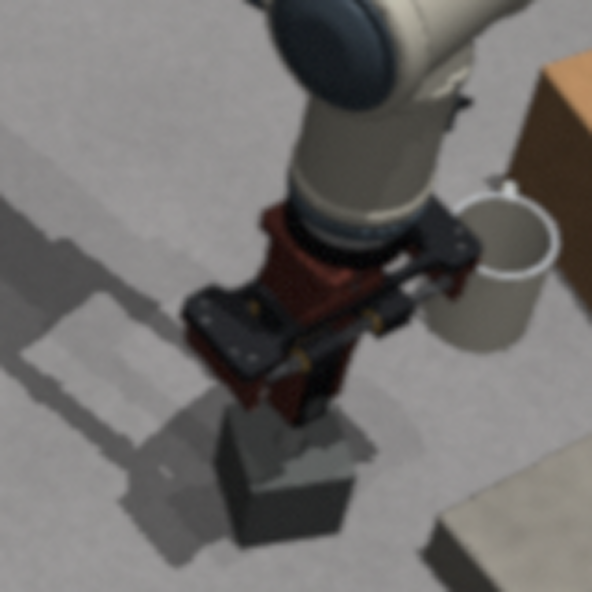

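Run:
```python
from bench import *
from h import *
def rep(l):
    st=state();print(l,round(st["time"],2),st["ee_pos"].round(4),st["ee_rot"].round(4),st["ft_force"].round(2),round(st["finger_gap"],4));return st
move_to([.5127,-.0676,.20],quat(90)); rep("over")
move_l([.5127,-.0676,.022+.013+.079],speed=.1); hold(.3)
d=get_image("scene");st=rep("hover"); np.savez("scene3.npz",ee=st["ee_pos"],rot=st["ee_rot"],**d)
p=proj(d,st["ee_pos"]-[0,0,.079]);print(p)
c=d["frame"][200:300,230:360];cv2.imwrite("pics/scene3.png",cv2.resize(c,None,fx=6,fy=6,interpolation=cv2.INTER_CUBIC))
d=get_image("top"); cv2.imwrite("pics/top3.png",d["frame"][150:310,280:500])
```

```text
over 7.43 [ 0.5129 -0.0667  0.2   ] [ 1.e-04 -6.e-04  1.e+00  3.e-04] [-0.05 -0.46 -1.2 ] 0.0258
hover 8.79 [ 0.5128 -0.0676  0.1143] [ 3.e-04  0.e+00  1.e+00 -1.e-04] [ 0.17 -0.23 -1.43] 0.0263
[278.71356003 258.61386363]
```

View pics/scene3.png

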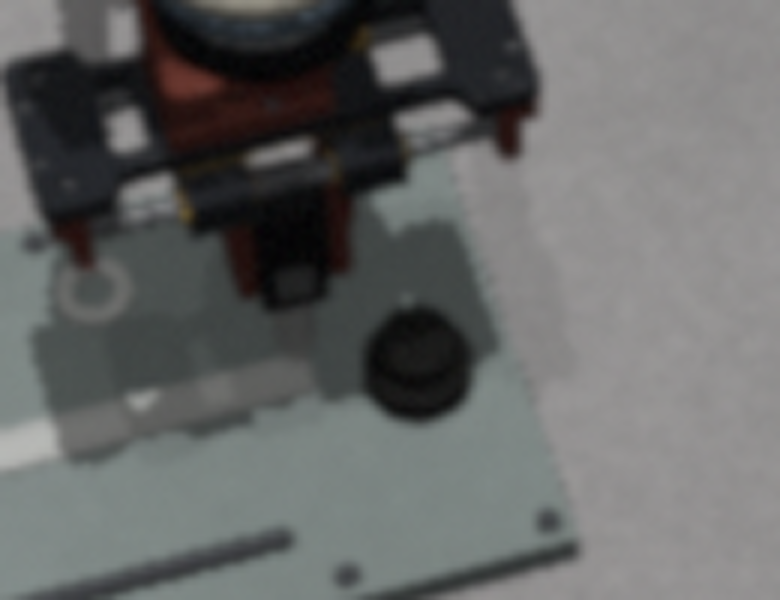

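View pics/top3.png

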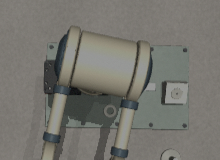

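Run:
```python
from h import *
d=load("scene3.npz")
def enh(d,x0,y0,x1,y1,f,name,pts=[]):
    c=d["frame"][y0:y1,x0:x1].astype(float); c=np.clip((c/200)**.5*255,0,255).astype(np.uint8)
    c=cv2.resize(c,None,fx=f,fy=f,interpolation=cv2.INTER_CUBIC)
    for p in pts:
        q=((np.array(p)-[x0,y0]+.5)*f).astype(int); cv2.drawMarker(c,tuple(int(v) for v in q),(0,0,255),cv2.MARKER_CROSS,10,1)
    cv2.imwrite(name,c)
tip=d["ee"]-[0,0,.079]
P=[proj(d,tip),proj(d,tip+[0,0,.056]),proj(d,tip+[0,0,.016])]
print(P); enh(d,255,235,305,275,14,"pics/e3.png",P)
```

```text
[array([278.71356003, 258.61386363]), array([277.48026017, 246.11975321]), array([278.36991477, 255.13251903])]
```

View pics/e3.png

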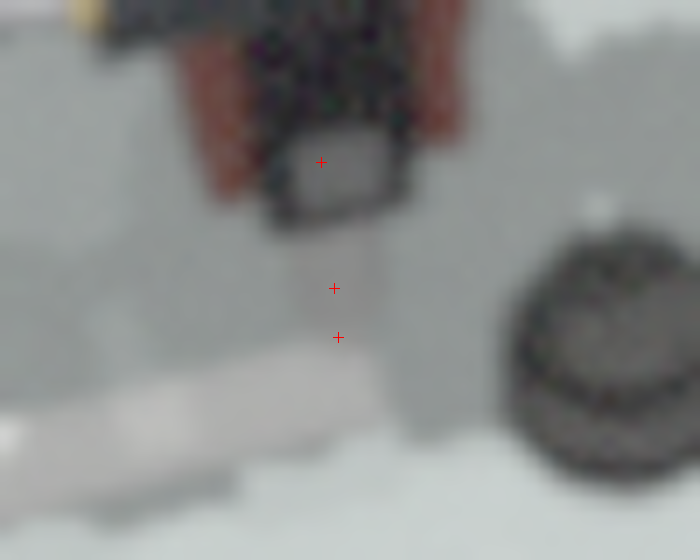

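Run:
```python
from h import *
d=load("scene3.npz")
tip=d["ee"]-[0,0,.079]
x0,y0,f=258,228,17
c=d["frame"][228:262,258:304].astype(float); c=np.clip((c/160)**.5*255,0,255).astype(np.uint8)
c=cv2.resize(c,None,fx=f,fy=f,interpolation=cv2.INTER_CUBIC)
Q=lambda p:tuple(int(v) for v in ((proj(d,np.array(p))-[x0,y0]+.5)*f))
def line(pts,col):
    cv2.polylines(c,[np.array([Q(p) for p in pts])],False,col,1)
line([tip+[.013,s,.056] for s in(-.013,.013)],(0,0,255))
line([tip+[.013,-.013,.056],tip+[.013,-.013,.08]],(0,0,255));line([tip+[.013,.013,.056],tip+[.013,.013,.08]],(0,0,255))
V=d["view"]; cam=-V[:3,:3].T@V[:3,3]; h=(cam-tip)[:2]; h/=np.linalg.norm(h); n=np.array([-h[1],h[0],0])*.008
for s in(1,-1): line([tip+s*n+[0,0,.016],tip+s*n+[0,0,.056]],(0,200,0))
line([tip,tip+[0,0,.016]],(255,0,0))
# strip outline predicted by mean estimate
ctr=np.array([.512,-.1526,.022]);a=np.array([.0083,1,0]);b=np.array([1,-.0083,0])
line([ctr+.09*s*a+.009*w*b for s,w in((0,1),(1,1),(1,-1),(0,-1))],(255,0,255))
cv2.imwrite("pics/e4.png",c)
print(cam)
```

```text
[ 1.20162835 -0.19781393  1.23280129]
```

View pics/e4.png

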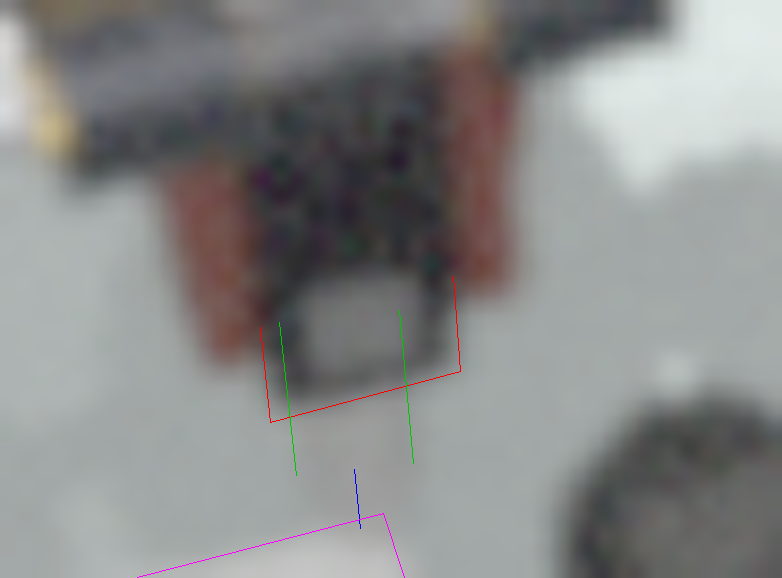

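```bash
cat >> h.py <<'E'
def tcp_for(tip,phi,tilt,L=.079,off=(0,0)):
    """TCP so that tip point is at tip. off: tester offset in tool x,y"""
    q=quat(phi,tilt);R=Ro.from_quat(np.array(q)[[1,2,3,0]]).as_matrix()
    return np.array(tip)-R@np.array([off[0],off[1],L]),q
def tip_of(st,L=.079,off=(0,0)):
    R=Ro.from_quat(np.array(st["ee_rot"])[[1,2,3,0]]).as_matrix()
    return st["ee_pos"]+R@np.array([off[0],off[1],L])
E
python3 - <<'E'
from bench import *
from h import *
p,q=tcp_for([.54,-.13,.06],90,.7); print(p,inverse_kinematics(p,q))
st=state()
move_to(p,q);hold(.3)
st=state();print(st["time"],tip_of(st),st["ft_force"])
T=tip_of(st)
for n in("top","scene"):
    d=get_image(n);np.savez(n+"5.npz",ee=st["ee_pos"],rot=st["ee_rot"],tip=T,**d)
    a=proj(d,T);x0,y0=(a-[27,22]).astype(int);c=d["frame"][y0:y0+44,x0:x0+54].astype(float); c=np.clip((c/230)**.6*255,0,255).astype(np.uint8)
    f=13;c=cv2.resize(c,None,fx=f,fy=f,interpolation=cv2.INTER_CUBIC)
    R=Ro.from_quat(np.array(st["ee_rot"])[[1,2,3,0]]).as_matrix()
    for s in(0,.005,.016,.056):
        u=(proj(d,T-R[:,2]*s)-[x0,y0]+.5)*f; cv2.drawMarker(c,tuple(int(v) for v in u),(0,0,255),cv2.MARKER_CROSS,12,1); print(n,s,u)
    cv2.imwrite(f"pics/{n}5.png",c);print(x0,y0)
E
```

```text
[ 0.4891068  -0.13        0.12042253] [-0.56385133 -0.80595783  2.26444926  0.39706902  1.09803149 -2.20993937]
9.9583 [ 0.54044151 -0.12944563  0.06015804] [-0.89055403  0.32997791 -2.50012717]
top 0 [369.62415709 297.13978881]
top 0.005 [372.36148404 313.20319326]
top 0.016 [378.45420395 348.95698733]
top 0.056 [401.46246613 483.9759411 ]
362 199
scene 0 [357.89953254 295.6818676 ]
scene 0.005 [351.41037943 269.46270855]
scene 0.016 [337.07828358 211.55445849]
scene 0.056 [284.30396897  -1.67801212]
228 248
```

View pics/top5.png

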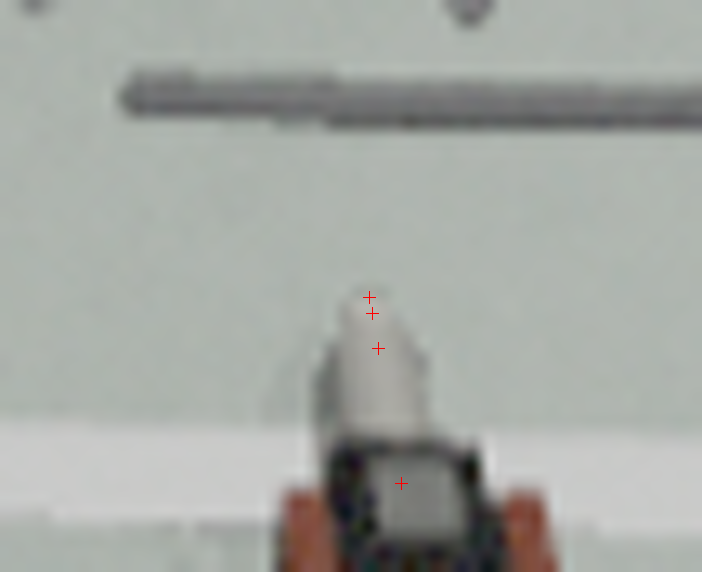

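View pics/scene5.png

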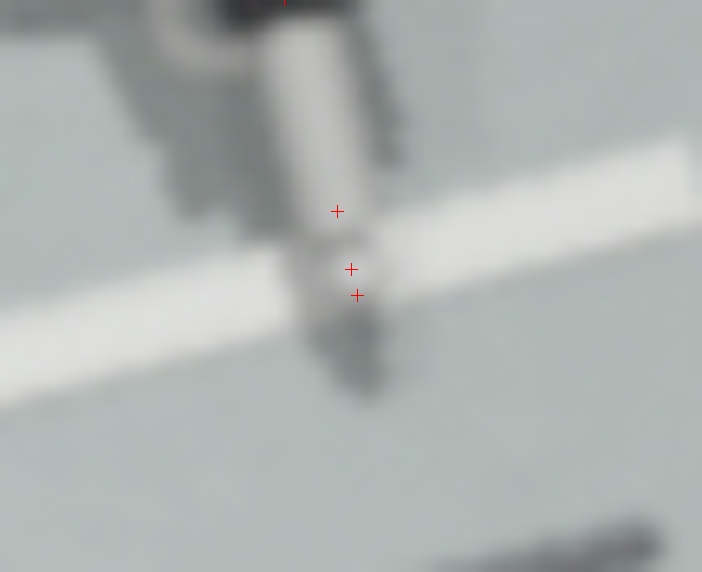

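The top view shows the ball tip at (370,287) of the crop. It matches the prediction from the arm's pose to about 0.5 mm, and the scene view agrees to within 1–2 mm. Strip centre is taken as (0.5115, -0.152). Next I'll touch down at the foot end and check the force.

```bash
cat >> h.py <<'E'
C=np.array([.5115,-.152,.022]); A=np.array([.0083,1,0])
E
python3 - <<'E'
from bench import *
from h import *
def F(n=8):
    r=[]
    for _ in range(n): hold(.03); r.append(state()["ft_force"])
    return np.mean(r,0).round(2)
s=C+.0895*A
def go(z,v,l):
    p,q=tcp_for([s[0],s[1],z],90,0); move_l(p,speed=v,orientation=q); st=state(); print(l,round(st["time"],2),tip_of(st).round(4)); 
go(.085,.12,"above")
go(.032,.1,"near"); print(F())
go(.024,.03,"2mm over"); print(F())
go(.0165,.03,"pressed 5.5"); print(F())
d=get_image("scene");cv2.imwrite("pics/scene6.png",cv2.resize(d["frame"][225:285,250:330],None,fx=9,fy=9,interpolation=cv2.INTER_CUBIC))
E
```

```text
above 10.91 [ 0.5122 -0.0626  0.0843]
near 11.59 [ 0.5123 -0.0626  0.0324]
[-0.11  0.22 -1.66]
2mm over 12.28 [ 0.5119 -0.0624  0.0235]
[ 0.16  0.15 -1.36]
pressed 5.5 12.94 [ 0.5125 -0.0625  0.0167]
[1.05 0.23 0.77]
```

View pics/scene6.png

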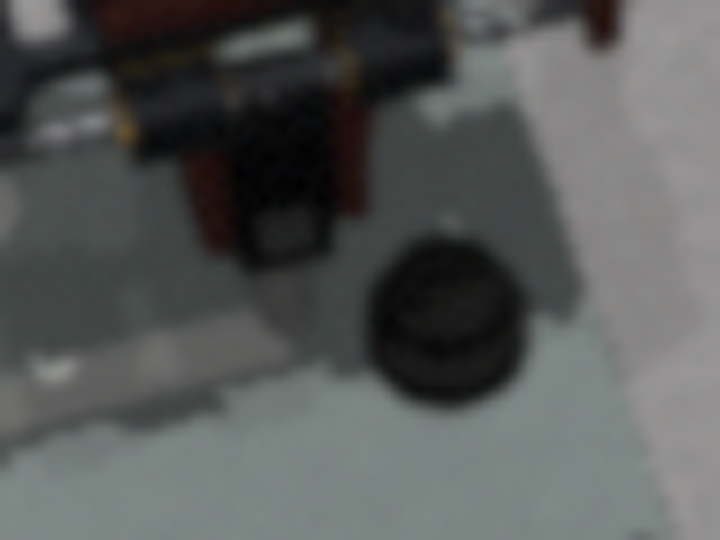

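The force rose 2.3 N, which fits about 5 mm of plunger travel. The tip sits on the strip's end at (290,335) in the crop. Now the stroke.

Run:
```python
from bench import *
from h import *
def F(n=8):
    r=[]
    for _ in range(n): hold(.03); r.append(state()["ft_force"])
    return np.mean(r,0).round(2)
for k in(.03,-.03,-.0895):
    s=C+k*A
    p,q=tcp_for([s[0],s[1],.0165],90,0); move_l(p,speed=.04,orientation=q); st=state(); print(k,round(st["time"],2),tip_of(st).round(4),F(4))
hold(.2);print(F())
d=get_image("scene");np.savez("scene7.npz",**d);cv2.imwrite("pics/scene7.png",cv2.resize(d["frame"][240:310,160:250],None,fx=8,fy=8,interpolation=cv2.INTER_CUBIC))
```

```text
0.03 14.9 [ 0.5118 -0.1222  0.0165] [-0.21  0.47  1.09]
-0.03 16.68 [ 0.5113 -0.1821  0.0166] [-0.17  0.69  1.46]
-0.0895 18.46 [ 0.5108 -0.2416  0.0166] [-0.41  0.13  0.53]
[-0.18  0.17  0.69]
```

View pics/scene7.png

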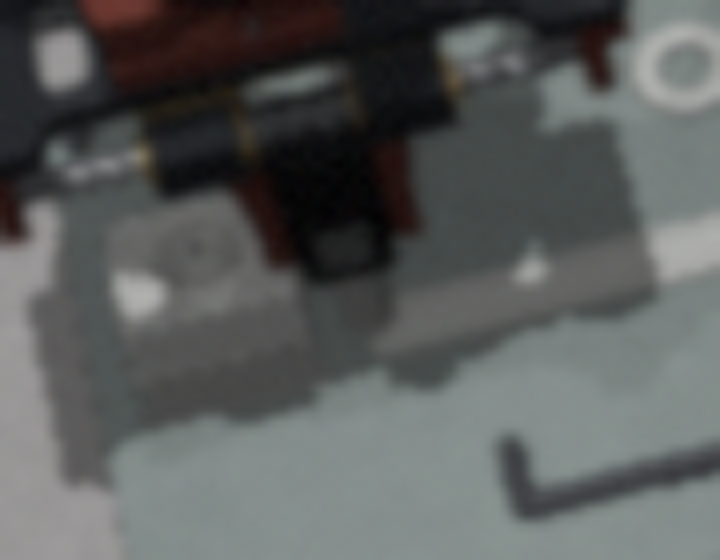

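Run:
```python
from h import *
d=load("scene7.npz");s0=load("scene0.npz")
x0,y0,f=180,255,14
tip=np.array([.5108,-.2416,.022])
def mk(fr,g,name):
    c=fr[y0:y0+40,x0:x0+50].astype(float);c=np.clip((c/g)**.6*255,0,255).astype(np.uint8)
    c=cv2.resize(c,None,fx=f,fy=f,interpolation=cv2.INTER_CUBIC)
    Q=lambda p:[int(v) for v in ((proj(d,np.array(p))-[x0,y0]+.5)*f)]
    b=np.array([1,-.0083,0])
    cv2.polylines(c,[np.array([Q(C+.09*s*A+.009*w*b) for s,w in((0,1),(-1,1),(-1,-1),(0,-1))])],False,(255,0,255),1)
    cv2.drawMarker(c,tuple(Q(tip)),(0,0,255),cv2.MARKER_CROSS,12,1)
    return c
cv2.imwrite("pics/e7.png",mk(d["frame"],130,"")[:, :]);cv2.imwrite("pics/e0.png",mk(s0["frame"],220,""))
```

```text
(no output)
```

View pics/e7.png

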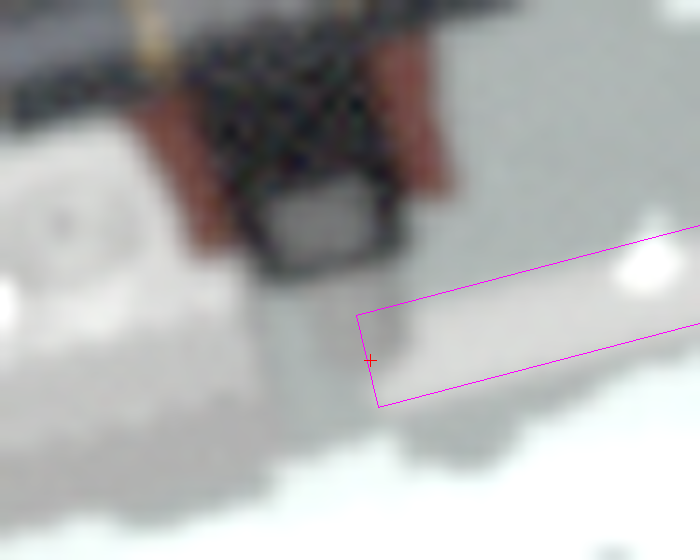

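View pics/e0.png

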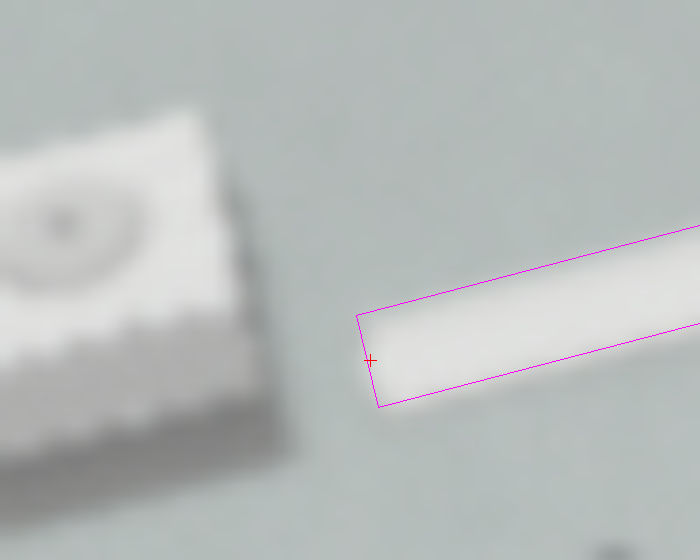

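```bash
cat >> h.py <<'E'
PAD=np.array([.493,-.282,.060]); N=np.array([-np.sin(.35),np.sin(.35)*.0083,np.cos(.35)])
E
python3 - <<'E'
from bench import *
from h import *
def F(n=8):
    r=[]
    for _ in range(n): hold(.03); r.append(state()["ft_force"])
    return np.mean(r,0)
def rep(l):
    st=state();print(l,round(st["time"],2),tip_of(st).round(4),(N@(tip_of(st)-PAD)).round(4),round(st["finger_gap"],4));return st
p,q=tcp_for([.5108,-.2416,.115],90,0); move_l(p,speed=.12,orientation=q); rep("lift")
p,q=tcp_for(PAD+.04*N,90,.35); print(inverse_kinematics(p,q)); move_l(p,speed=.12,orientation=q); rep("hover40")
p,q=tcp_for(PAD+.008*N,90,.35); move_l(p,speed=.08,orientation=q);hold(.2); st=rep("hover8"); print(F(16)@N)
for n in("scene","top"):
    d=get_image(n);np.savez(n+"8.npz",ee=st["ee_pos"],rot=st["ee_rot"],tip=tip_of(st),**d)
    a=proj(d,PAD);x0,y0=(a-[25,22]).astype(int);f=14
    c=d["frame"][y0:y0+40,x0:x0+50].astype(float);c=np.clip((c/(150 if n=="scene" else 220))**.6*255,0,255).astype(np.uint8)
    c=cv2.resize(c,None,fx=f,fy=f,interpolation=cv2.INTER_CUBIC)
    for X in(PAD,tip_of(st),tip_of(st)+.016*N):
        u=(proj(d,X)-[x0,y0]+.5)*f;print(n,u); cv2.drawMarker(c,tuple(int(v) for v in u),(0,0,255),cv2.MARKER_CROSS,10,1)
    cv2.imwrite(f"pics/{n}8.png",c)
E
```

```text
lift 20.08 [ 0.5103 -0.2413  0.1138] 0.0447 0.0262
[-0.77700672 -0.35657473  1.78015457  0.24415292  1.46655298 -2.34248929]
hover40 20.86 [ 0.4793 -0.2818  0.0976] 0.04 0.0258
hover8 21.61 [ 0.4905 -0.2823  0.0683] 0.0086 0.026
-1.4835060391846706
scene [357.4786312  320.57445261]
scene [343.1929377  282.70503607]
scene [319.37604492 207.60489092]
top [361.47375039 328.87569133]
top [376.8259057  341.85013323]
top [401.89034421 371.22471666]
```

View pics/scene8.png

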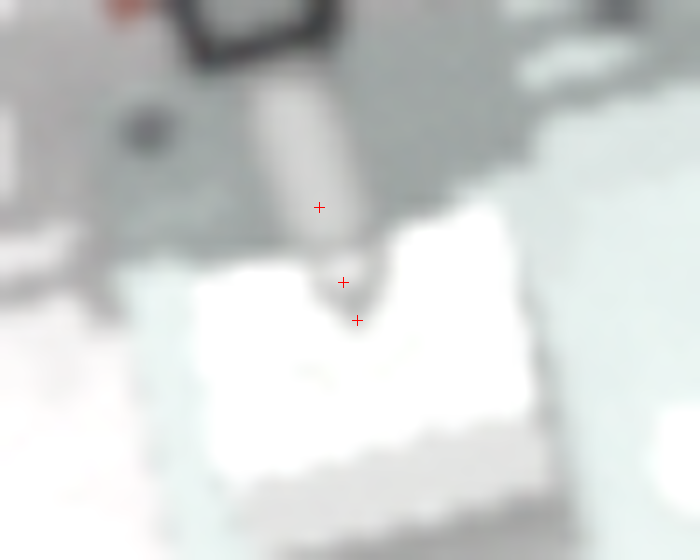

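View pics/top8.png

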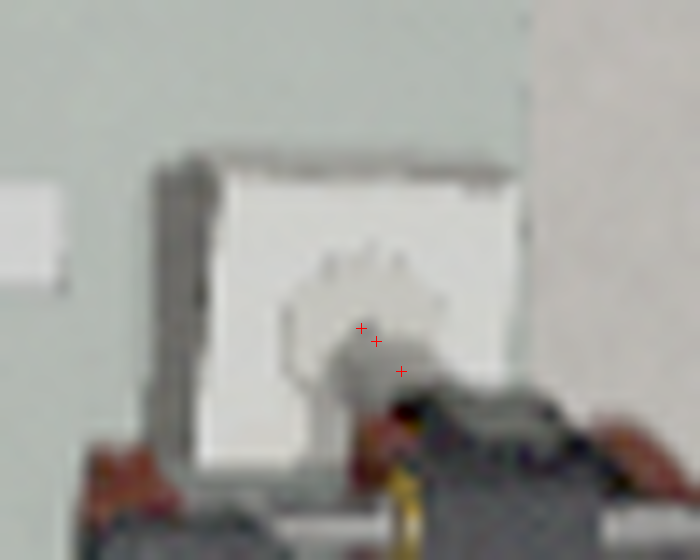

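Run:
```python
from h import *
out=[]
for n,k in(("scene0",220),("scene8",240),("top0",250),("top8",250)):
    d=load(n+".npz");a=proj(d,PAD);x0,y0=(a-[14,13]).astype(int);f=14
    c=d["frame"][y0:y0+21,x0:x0+28].astype(float);c=np.clip((c/k)**1.2*255,0,255).astype(np.uint8)
    if n[-1]=="0":
        g=c.astype(float).mean(2); 
    c=cv2.resize(c,None,fx=f,fy=f,interpolation=cv2.INTER_CUBIC)
    u=(a-[x0,y0]+.5)*f;print(n,x0,y0,u,d.get("tip"))
    cv2.drawMarker(c,tuple(int(v) for v in u),(0,0,255),cv2.MARKER_CROSS,8,1)
    if n[-1]=="8":
        for s in(0,.005,.016):
            u=(proj(d,d["tip"]+s*N)-[x0,y0]+.5)*f;cv2.drawMarker(c,tuple(int(v) for v in u),(255,0,0),cv2.MARKER_CROSS,8,1)
    out.append(c)
cv2.imwrite("pics/e8.png",np.vstack([np.hstack(out[:2]),np.hstack(out[2:])]))
```

```text
scene0 170 257 [203.4786312  194.57445261] None
scene8 170 257 [203.4786312  194.57445261] [ 0.49045239 -0.28228242  0.06826059]
top0 442 229 [207.47375039 202.87569133] None
top8 442 229 [207.47375039 202.87569133] [ 0.49045239 -0.28228242  0.06826059]
```

View pics/e8.png

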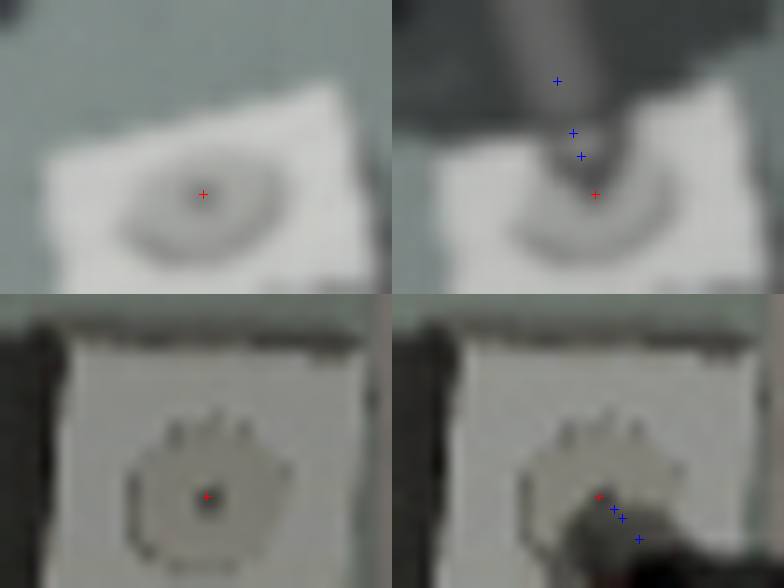

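The dot matches the PAD projection in both views to about 0.2 px, and the tip lines up with it. Now I'll press along the normal in steps and watch the force.

Run:
```python
from bench import *
from h import *
def F(n=14):
    r=[]
    for _ in range(n): hold(.03); s=state();r.append(np.r_[s["ft_force"],tip_of(s)])
    return np.mean(r,0)
for dd in(.004,.0015,-.002,-.0045,-.007):
    p,q=tcp_for(PAD+dd*N,90,.35); move_l(p,speed=.03,orientation=q); m=F(); 
    f=m[:3]; print(dd,round(state()["time"],2),m[3:].round(4),"d",(N@(m[3:]-PAD)).round(4),"Fn",((f@N)+1.48).round(2),f.round(2))
    if f@N+1.48>3.3: break
for n in("scene","top"):
    d=get_image(n);st=state();np.savez(n+"9.npz",ee=st["ee_pos"],rot=st["ee_rot"],tip=tip_of(st),**d)
out=[]
for n,k in(("scene0",220),("scene9",200),("top0",250),("top9",250)):
    d=load(n+".npz");a=proj(d,PAD);x0,y0=(a-[14,13]).astype(int);f=14
    c=d["frame"][y0:y0+21,x0:x0+28].astype(float);c=np.clip((c/k)**1.2*255,0,255).astype(np.uint8)
    c=cv2.resize(c,None,fx=f,fy=f,interpolation=cv2.INTER_CUBIC)
    cv2.drawMarker(c,tuple(int(v) for v in (a-[x0,y0]+.5)*f),(0,0,255),cv2.MARKER_CROSS,8,1)
    out.append(c)
cv2.imwrite("pics/e9.png",np.vstack([np.hstack(out[:2]),np.hstack(out[2:])]))
```

```text
0.004 22.99 [ 0.4916 -0.282   0.0637] d 0.004 Fn 0.06 [-0.06 -0.03 -1.54]
0.0015 23.71 [ 0.4926 -0.2821  0.0616] d 0.0016 Fn 0.84 [-0.02 -0.1  -0.69]
-0.002 24.44 [ 0.4937 -0.282   0.0582] d -0.0019 Fn 2.01 [-0.34 -0.06  0.44]
-0.0045 25.16 [ 0.4946 -0.2821  0.0559] d -0.0044 Fn 2.73 [-0.41 -0.31  1.18]
-0.007 25.88 [ 0.4954 -0.2821  0.0535] d -0.0069 Fn 3.46 [-0.52 -0.58  1.92]
```

View pics/e9.png

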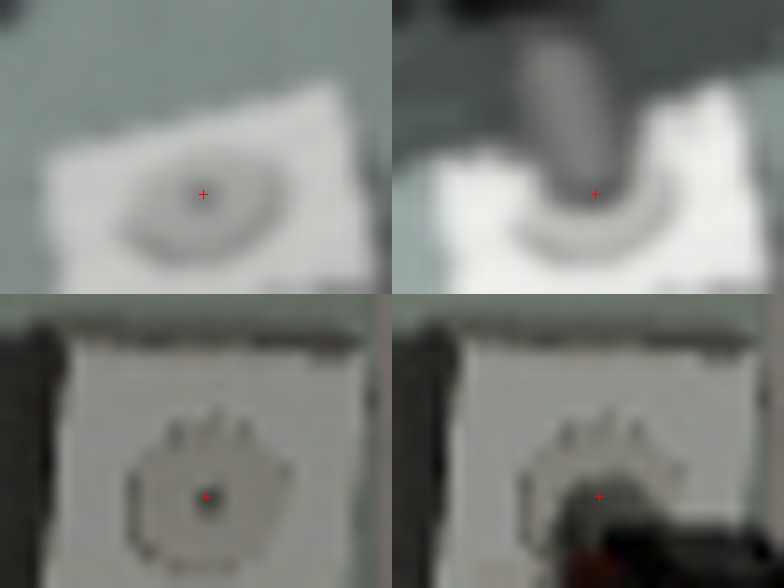

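Contact is about 1.7 mm above my estimate. The plunger is now at about 8.5 mm, so it needs backing off to about 7. First I'll check the centring by overlaying the expected barrel rim.

Run:
```python
from h import *
out=[]
P1=PAD+.0017*N
e1=np.array([np.cos(.35),0,np.sin(.35)]);e2=np.array([0,1.,0])
dots={"scene":S if 0 else (np.array([(111+.5)/4.5-.5+160,(231+.5)/4.5-.5+220])),"top":np.array([(685+.5)/5-.5+320,(294+.5)/5-.5+185])}
for n,k in(("scene",150),("top",130)):
    d=load(n+"9.npz");a=proj(d,PAD);x0,y0=(a-[11,14]).astype(int);f=26
    K=d["frame"][y0:y0+22,x0:x0+22].astype(float)
    c=np.clip((K/k)**.7*255,0,255).astype(np.uint8);c=cv2.resize(c,None,fx=f/2,fy=f/2,interpolation=cv2.INTER_CUBIC);c=cv2.resize(c,None,fx=f*22/c.shape[1]*1.0,fy=f*22/c.shape[0],interpolation=cv2.INTER_LINEAR)
    c=cv2.resize(c,(380,380)); f=380/22
    sh=dots[n]-proj(d,P1); print(n,"dot - P1 px",sh)
    q=lambda X:(proj(d,X)-[x0,y0]+.5)*f
    th=np.linspace(0,2*np.pi,40)
    for h,col in((.0075,(0,0,255)),(.03,(0,160,0))):
        cv2.polylines(c,[np.array([q(P1+h*N+.008*(np.cos(t)*e1+np.sin(t)*e2))for t in th]).astype(np.int32)],True,col,1)
    cv2.drawMarker(c,tuple(int(v) for v in q(P1)),(0,0,255),cv2.MARKER_CROSS,8,1)
    cv2.drawMarker(c,tuple(int(v) for v in (dots[n]-[x0,y0]+.5)*f),(255,0,0),cv2.MARKER_TILTED_CROSS,8,1)
    out.append(c)
cv2.imwrite("pics/e10.png",np.hstack(out))
```

```text
scene dot - P1 px [0.42154068 1.10779679]
top dot - P1 px [0.0956421  0.19176749]
```

View pics/e10.png

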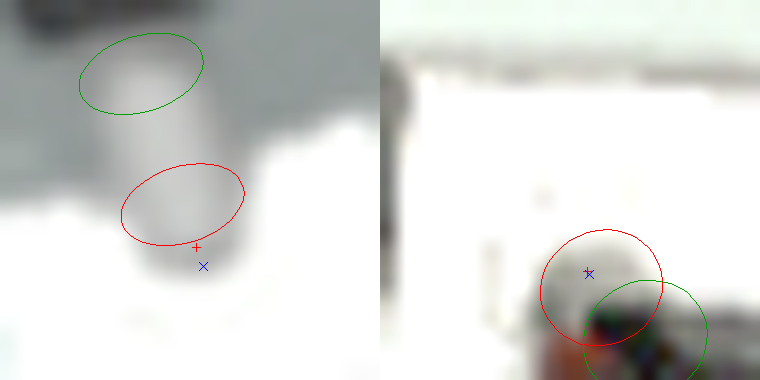

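Run:
```python
from bench import *
from h import *
def F(n=20):
    r=[]
    for _ in range(n): hold(.03); s=state();r.append(np.r_[s["ft_force"],tip_of(s)])
    return np.mean(r,0)
p,q=tcp_for(PAD-.0053*N,90,.35); move_l(p,speed=.02,orientation=q); hold(.3); m=F()
f=m[:3];st=state();R=Ro.from_quat(np.array(st["ee_rot"])[[1,2,3,0]]).as_matrix()
print(round(st["time"],2),"d",(N@(m[3:]-PAD)).round(4),"Fn",(f@N+1.48).round(2),"ang err deg",np.degrees(np.arccos(-R[:,2]@N)).round(2),st["finger_gap"])
d=get_image("scene");cv2.imwrite("pics/end.png",d["frame"]);d=get_image("top");cv2.imwrite("pics/endt.png",d["frame"])
```

```text
27.19 d -0.0053 Fn 3.14 ang err deg 0.04 0.026137184184745046
```

View pics/end.png

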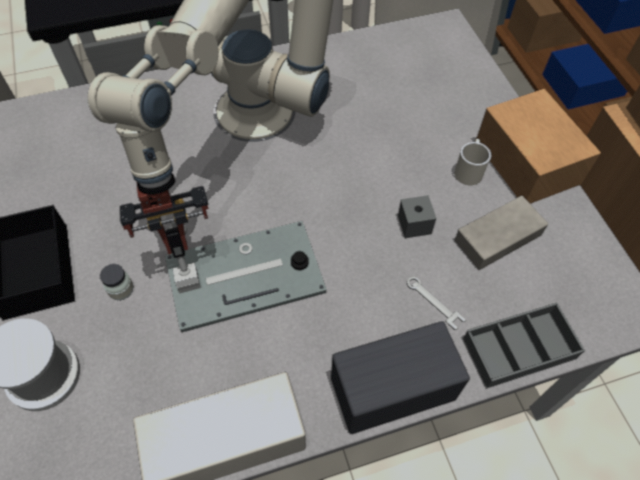

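The final view shows the tester on the boss at (183,268), the stand empty and the other things in place. The levelling foot is hidden behind the hand. Handing in.

```bash
python3 -c "
from bench import *
print(job_done()); s=state(); print(s['time'],s['ft_force'])"
```

```text
the job is handed in; nothing more can be done
None
the job is handed in; nothing more can be done
```

I took the tester out of its stand and ran its tip along the whole strip in one unbroken stroke, from the foot end to the boss end. It is now held pressed on the pad, and I handed the job in there at about 27 s.

- **Stroke:** I aimed for ±89.5 mm from the strip's centre. The push read about 2–3 N at every stop, which means the plunger was about 5 mm in. The overlay picture at the boss end shows the tip on the strip's end.
- **Pad press:** The push along the pad's normal is 3.1 N, so the plunger is in about 7 mm. The tester is within 0.04° of the pad's given 0.35 rad slope. While finding the surface I went briefly to about 8.5 mm, well short of the 14 mm limit.
- **Disagreements:**
  - The two cameras differ by about 2 mm in x, so I set the position from where the tip appeared in each picture. On the pad, the scene view shows the tip on the dot. The top view suggests it may sit about 1 mm towards the robot.
  - The pad's surface was about 1.7 mm higher than I had measured from the pictures. I corrected that by touch.
- **Other things:** In the last picture the other things appear unmoved, except the levelling foot, which was hidden behind the hand. No unexpected forces showed in the readings.

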